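# Fit the splined latch lever on a specimen carrier and lock it

## Robot

A 6-joint arm with a two-finger parallel gripper is mounted at the origin on the work surface. World frame = base frame: x ahead of the robot, y to its left, z up, the work surface at z = 0. Lengths are in m, angles in rad, forces in N, time in s.
With the tool pointing down it reaches from about 0.3 to 0.875 m from the base axis. Payload 6.4 kg.
Tool frame: the origin (TCP) lies at the centre of the arm's flange, where the gripper is bolted on; the fingertips stand 173 mm ahead of it and the grasp point (between the pads) lies 155 mm ahead of it; z points along the fingers, x is the direction in which the jaws open and shut, and the axes are right-handed (so a half turn about z gives the same grasp; the last joint's range is limited). The gripper opens to 85 mm and grips with 20 to 120 N. Pads are 22 mm wide; open, the fingers measure 114 mm over their backs; the gripper's body (76 mm by 85 mm) begins 54 mm behind the grasp point. The pads swing forward as they close: fully open they stand 13 mm farther back than shut.
Start: joints at [-1.45, 0.181, 1.607, -0, 1.354, -0.206], TCP at [0.185, -0.545, 0.405] pointing down, gripper open.
Joint ranges: [-2.99, 2.99], [-0.89, 2.07], [0.3, 2.58], [-1.14, 4.28], [0, 2.63], [-3.12, 3.12]. Speed limits (rad/s): [2.57, 2.57, 3.01, 3.14, 3.14, 3.14].

## Interface

Orientations are given as a unit quaternion [w, x, y, z].
In Python, from bench import ctrl gives the robot as it stands. The module is installed in compiled form; this text tells all that it offers.
- The arm moves only by the tool move_arm, never from a script. Its argument "moves" is a list of rows, each an object of numbers: "gripper": the opening in per cent of the stroke, from 0 (shut) to 100 (fully open); "x", "y", "z": the shift along the tool's x, y, z in cm; "roll": the turn about the tool's z in degrees. In form: [{"gripper": .., "x": .., "y": .., "z": .., "roll": ..}, ...]. A call has 1 to 5 rows; each row shifts and turns the commanded pose from where the row before left it, along the tool's axes as they then stand; what a row does not reach is not made up. A row lasts 1/8 s, in which the tool goes at most 62.5 mm and 10.7 degrees, less where a joint would pass 70% of its speed; a pose out of reach is approached as far as the arm can. A call is refused whole if a number of a shift passes 6.25 or a number of a turn 10.7, either way. A call with a gripper value outside its range is refused whole. The fingers move at their own pace and stop on an object; the grip force is fixed at half the most. Time passes only in rows, so rows that do not move let the fingers close. It gives the time, the measured TCP pose, the force and the opening at its end, in the units of the state.
- ctrl.get_obs(): the state, without advancing time (a new reading comes with each control period).
- ctrl.camera(name): name is "scene" or "top" or "wrist"; returns a dict with "img" (480x640x3 uint8, red, green, blue), "fx", "fy", "cx", "cy" (pixels), "D" ([k1, k2, p1, p2, k3] as OpenCV has them; the pictures are not rectified), "world_from_camera" (4x4, takes a point from camera to world coordinates); the wrist camera has in their place "tool_from_camera" (4x4, takes a point from camera to tool coordinates, whose origin is the TCP and whose axes are the tool frame's). Camera axes: x right, y up, looking along -z (the intrinsics and any distortion apply to the point x, -y, -z); pixel columns grow to the right and rows downward; lengths in m; the calibration is good to about 2 mm. A picture is of the moment at which its call begins: read the wrist's pose just before it. There is no depth.
- ctrl.hand_in(): hands the job in, once; it reports no verdict.
The state is a dict: "time_s": time; "q": joint angles; "dq": joint speeds; "joint_efforts": joint torques, N m; "eef_pos": TCP position; "eef_rot": TCP orientation; "wrist_force": force on the tool from outside, world axes, zero at the start; "torque": the same for the moment, N m; "opening": opening from 0.0 (shut) to 1.0 (fully open).
Only numpy, scipy, OpenCV 4.12 (cv2) and the standard library are available. Lean on these libraries where they do the work, as an engineer would, in place of code of your own. Each camera call takes 0.05 s, during which the arm holds its last target. There are 200 camera calls.

## Task

The blue specimen-tube carrier has lost its latch handle: take the loose lever with the orange grip, find by feel or by eye how its splined bore matches the carrier's splined shaft, and slide it fully home on the shaft. It must go on so that, once you have turned it clockwise (seen from above) until the latch stops, its arm points straight out over the carrier's front edge, the side with the yellow mark, away from the tubes; then let go. Be gentle with the shaft (the lever must never bear on it with more than 35 N, pressing or wrenching), and leave the black spare lever and everything else on the desk where it is.

Things in the scene. Friction and masses are not known exactly. Their poses are not given: they have to be found in the camera images.
- lever_hub (a point): Centre of the loose lever's hub, half-way up. Hub: bare aluminium block 40 x 40 x 24 mm high, underside on the desk. x axis: from hub along the arm to the orange grip; z up, also when fitted. Lever about 0.2 kg. Grasp from above across the two flat sides beside the arm (40 mm apart), with about 40 N. The arm is a flat steel bar, 16 mm wide, 8 mm thick, at mid height
- lever_bore (a point): Centre of the mouth of the lever's bore, at the hub's underside; axes as lever_hub. The bore goes straight through, a four-slot cross: slots 6.5 mm wide, 24 mm from end to end, one pair in line with the arm, the other square to it, the middle opened to about 16 mm
- lever_tip (a point): Centre of the orange round grip (20 mm diameter, 24 mm high, same underside as the hub) at the end of the lever's arm, 110 mm from the hub centre along its x
- carrier: Fixed specimen carrier, blue with green band and white deck: 190 mm (its x) by 200 mm (its y), deck 50 mm above the desk. Origin: centre of underside. Its -x edge is the front, with a small yellow mark at the middle of the deck's edge; two rows of red tube caps (to 22 mm above the deck) stand on the +x half. The upright latch shaft stands 40 mm in front of the deck's centre
- seat (a point): Point on the latch shaft's axis level with the top of its collar (32 mm diameter, 18 mm above the deck), where the fitted hub's underside rests (hub centre then 12 mm above this point). Axes are the carrier's; this point does not turn or sink with the shaft. The shaft is sprung: it starts to sink at about 4 N of downward push, bottoms after 8 mm at about 9 N, then is rigid; it springs back
- spline_top (a point): Point on the shaft's axis at the top of its splines, 20 mm above the seat; axes are the carrier's, it does not turn with the shaft. Splined part: 15 mm core with four splines 5 mm wide, 22 mm across, 90 degrees apart, from the collar up to here. Above it a smooth tapered pilot nose 10 mm long, 15 mm across for 4 mm, tapering to 8 mm at its tip, centres the bore
- latch (a point): Point on the shaft's axis at its yellow claw (14 mm wide, reaches 58 mm, below the collar); does not turn with it. Shaft and claw turn stiffly (0.12 N m) and stay put. Locked = clockwise stop (from above): splines along the carrier's x and y, claw to +x. Start: unlocked, an unknown 20 to 75 degrees counter-clockwise of that. Claw and a spline are in line; the arm must go on opposite to the claw
- spare_hub (a point): Bystander: centre of the hub of the spare lever, the same size but black hub with a plain round 15 mm hole and grey grip; does not fit. It may lie on either side of the carrier, the right lever on the other. Leave alone
- water: Bystander: clear bottle, red cap, 64 mm diameter, 200 mm high; origin at the underside
- can: Bystander: red can, yellow lid, 72 mm diameter, 120 mm high; origin at the underside
- case: Bystander: black case 160 x 70 x 35 mm lying flat; origin at the underside
- tube: Bystander: clear tube with red cap, 26 mm diameter, 66 mm high, standing; origin at the underside
- tape: Bystander: blue tape roll 90 mm diameter, 24 mm high, lying flat; origin at the underside
Things that resemble listed ones, but are neither listed nor needed, are in the scene too. What is shaped like the part that bears lever_hub but brown is not meant.

How it is judged:
On the way, in this order (a step that is already met when the one before it is completed fails the run):
1. the lever is lifted off the desk (height (world z) of lever_hub above 0.06 m), for 0.1 s.
2. the lever is home on the shaft's collar while the latch is still unlocked (grip at least 20 mm to the right of the straight-out line) (z of lever_hub in the frame of seat below 0.0155 m and horizontal distance between lever_hub and seat below 0.004 m and angle between lever_hub's own z axis and vertical below 0.08 rad and y of lever_tip in the frame of seat below -0.02 m and x of lever_tip in the frame of seat below 0.01 m), for 0.2 s.
At the end, for the whole second after the job is handed in: the lever rests home on the shaft (hub centre 8 to 15.5 mm above the seat point, within 4 mm of the axis, within 0.08 rad of level), its arm points out over the carrier's front edge (grip within 16.5 mm of the straight-out line, about 9 degrees), released and at rest (z of lever_hub in the frame of seat between 0.008 and 0.0155 m and horizontal distance between lever_hub and seat below 0.004 m and angle between lever_hub's own z axis and vertical below 0.08 rad and y of lever_tip in the frame of seat between -0.0165 and 0.0165 m and x of lever_tip in the frame of seat below -0.09 m and contact force between the fingers and lever below 0.1 N and linear speed of lever below 0.01 m/s); the robot touches nothing.
It fails at once if the lever is pressed or wrenched against the carrier or its shaft with more than 35 N, all contacts added up (contact force between lever and carrier above 35 N).
It fails at once if the fingers push the carrier or its shaft with more than 35 N (contact force between the fingers and carrier above 35 N).
It fails at once if the spare lever or another bystander is moved more than 30 mm (distance of any of spare_hub, water, can, case, tube, tape from where it was at the start of the episode above 0.03 m).
It also fails if it takes over 72 s, if anything falls off the work surface, if the arm or the gripper's body presses on something with over 40 N, if the wrist force passes 120 N, or if a joint passes its speed limit or range.

## Working session

There is one attempt and no reset: what is moved stays moved. The work goes in short steps, Python scripts to look and compute and a tool call to move; the robot and the scene stay as the last step left them, time stands still between calls to the robot, and variables do not carry over. Pictures are saved under pics/ and viewed, about 8 in all and at most 12, crops included, and the job is handed in when it is done.

Besides the shell and the picture viewer there is one more tool, called after ">>>" as a command line: name --argument value ..., lists and objects as JSON in quotes. move_arm: Moves the arm, as the interface text tells. Its arguments: {"type":"object","properties":{"moves":{"type":"array","items":{"type":"object","properties":{"gripper":{"type":"number"},"x":{"type":"number"},"y":{"type":"number"},"z":{"type":"number"},"roll":{"type":"number"}}}}},"required":["moves"]}

```bash
mkdir -p pics; python3 - <<'E'
from bench import ctrl
import cv2, numpy as np
o=ctrl.get_obs(); print(o)
for n in ("top","scene","wrist"):
    c=ctrl.camera(n); cv2.imwrite(f"pics/{n}0.png",c["img"][:,:,::-1]); 
    print(n,[c[k] for k in("fx","fy","cx","cy")],c["D"]); print(np.round(c.get("world_from_camera",c.get("tool_from_camera")),4))
E
```

```text
{'time_s': 0.0, 'q': array([-1.45031003e+00,  1.81527219e-01,  1.60802126e+00, -9.96899990e-06,
        1.35378486e+00, -2.06291550e-01]), 'dq': array([-0.00116878, -0.00058854,  0.0018132 ,  0.00015389, -0.00065101,
        0.00096284]), 'joint_efforts': array([-1.54761463e-03, -4.44885921e+01, -3.51336086e+01, -4.67673854e-04,
        9.29466274e-03,  1.68520336e-05]), 'eef_pos': array([ 0.1845591 , -0.54430322,  0.40378525]), 'eef_rot': array([-6.37962443e-04,  8.12709696e-01, -5.82668167e-01, -5.92048182e-04]), 'wrist_force': array([0.09612763, 0.37094971, 0.42044924]), 'torque': array([ 0.01164886, -0.01579368, -0.04898037]), 'opening': 0.9993937816187853}
top [457.256741504451, 457.256741504451, 319.1633484380954, 239.03583101859553] [0.02172113 0.         0.         0.         0.        ]
[[-0.0124  0.983  -0.1834  0.2286]
 [-0.9999 -0.0126  0.      0.0038]
 [-0.0023  0.1834  0.983   1.3846]
 [ 0.      0.      0.      1.    ]]
scene [554.3839989228861, 554.3839989228861, 318.2576330032305, 238.06821537684928] [0.03187853 0.         0.         0.         0.        ]
[[ 0.6655 -0.4669  0.5824  1.2113]
 [ 0.7463  0.4288 -0.509  -0.6738]
 [-0.0121  0.7734  0.6338  0.9109]
 [ 0.      0.      0.      1.    ]]
wrist [348.2547550452196, 348.2547550452196, 312.28378360913564, 238.16064139957712] [-0.05026187  0.          0.          0.          0.        ]
[[ 1.000e+00  1.000e-04 -3.000e-04 -0.000e+00]
 [-0.000e+00 -9.490e-01 -3.153e-01 -8.050e-02]
 [-3.000e-04  3.153e-01 -9.490e-01  3.140e-02]
 [ 0.000e+00  0.000e+00  0.000e+00  1.000e+00]]
```

View pics/top0.png

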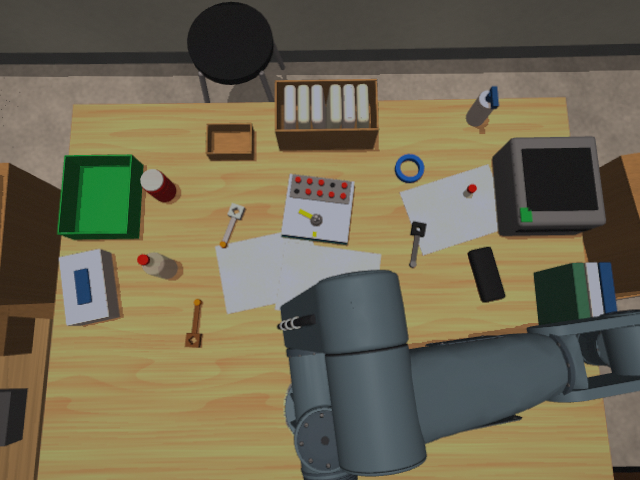

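View pics/scene0.png

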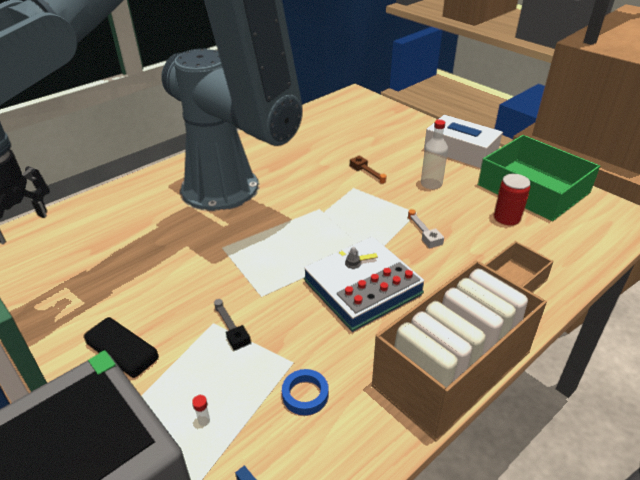

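```bash
cat > h.py <<'E'
import cv2, numpy as np
from scipy.spatial.transform import Rotation as R
def T(o):
    w,x,y,z=o["eef_rot"]; M=np.eye(4); M[:3,:3]=R.from_quat([x,y,z,w]).as_matrix(); M[:3,3]=o["eef_pos"]; return M
def KD(c): return np.array([[c["fx"],0,c["cx"]],[0,c["fy"],c["cy"]],[0,0,1.]]),np.array(c["D"],float)
def W(c,o=None): return np.array(c["world_from_camera"]) if "world_from_camera" in c else T(o)@np.array(c["tool_from_camera"])
def pix2w(c,uv,z,M):
    K,D=KD(c); p=cv2.undistortPoints(np.array(uv,float).reshape(-1,1,2),K,D)[:,0]
    d=np.c_[p[:,0],-p[:,1],-np.ones(len(p))]@M[:3,:3].T
    z=np.broadcast_to(z,len(p)); return M[:3,3]+d*((z-M[2,3])/d[:,2])[:,None]
def w2pix(c,P,M):
    K,D=KD(c); q=(np.asarray(P,float).reshape(-1,3)-M[:3,3])@M[:3,:3]; q=q*[1,-1,-1]
    return cv2.projectPoints(q,np.zeros(3),np.zeros(3),K,D)[0][:,0]
E
python3 - <<'E'
from h import *; from bench import ctrl
c=ctrl.camera("top"); M=W(c); im=cv2.imread("pics/top0.png")
a=pix2w(c,[[236,211],[223,243],[419,229],[413,264]],.024,M);print("lever,tip,spare",a.round(4))
print("shaft,claw",pix2w(c,[[316,219],[301,211]],[.09,.06],M).round(4))
print("corners",pix2w(c,[[291,175],[354,182],[350,243],[282,235],[314,234]],.05,M).round(4))
A=cv2.resize(im[155:255,200:365],None,fx=4.8,fy=4.8,interpolation=cv2.INTER_CUBIC)
cv2.imwrite("pics/top_crop.png",A)
E
```

```text
lever,tip,spare [[ 0.5731  0.2572  0.024 ]
 [ 0.474   0.2943  0.024 ]
 [ 0.5096 -0.2996  0.024 ]
 [ 0.4029 -0.2761  0.024 ]]
shaft,claw [[0.5295 0.0122 0.09  ]
 [0.5615 0.0568 0.06  ]]
corners [[ 0.6773  0.0871  0.05  ]
 [ 0.6525 -0.1043  0.05  ]
 [ 0.4645 -0.0875  0.05  ]
 [ 0.4913  0.1141  0.05  ]
 [ 0.4931  0.0189  0.05  ]]
```

View pics/top_crop.png

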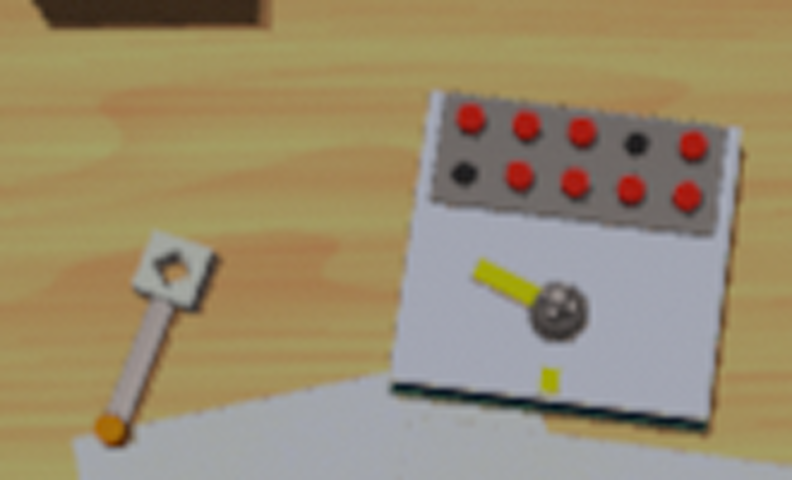

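>>> move_arm --moves '[{"x":-3.78,"y":-4.6},{"x":-3.78,"y":-4.6},{"x":-3.78,"y":-4.6},{"x":-3.78,"y":-4.6},{"x":-3.78,"y":-4.6}]'

```text
validation failed for argument at $.mo...
```

>>> move_arm --moves '[{"x":-3.78,"y":-4.6},{"x":-3.78,"y":-4.6},{"x":-3.78,"y":-4.6},{"x":-3.78,"y":-4.6},{"x":-3.78,"y":-4.6}]'

```text
validation failed for argument at $.mo...
```

>>> move_arm --moves '[{"x":-3.78,"y":-4.6},{},{}]'

```text
validation failed for argument at $.mo...
```

```bash
cat >> h.py <<'E'
def snap(n,name):
    from bench import ctrl
    o=ctrl.get_obs(); c=ctrl.camera(n); cv2.imwrite(f"pics/{name}.png",c["img"][:,:,::-1])
    import pickle; pickle.dump((c,W(c,o),o),open(name+".pkl","wb")); return c,W(c,o),o
def load(name):
    import pickle; return pickle.load(open(name+".pkl","rb"))
def yaw(o): X=T(o)[:3,0]; return np.degrees(np.arctan2(X[1],X[0]))
E
python3 - <<'E'
from h import *
c,M,o=snap("wrist","w1"); print(o["time_s"],o["eef_pos"],yaw(o),o["wrist_force"],o["torque"]); snap("top","t1")
c0,M0,_=load("t1")
uv=np.array([[432,92],[742,130],[708,430],[392,388],[175,271],[113,428],[550,380]])/4.8+[200,155]-.4
print(pix2w(c0,uv,[.05,.05,.05,.05,.024,.024,.05],M0).round(4))
E
```

```text
0.2 [ 0.18455844 -0.54441346  0.40412419] -71.27750888165953 [ 0.12347185 -0.15351822  0.44364526] [ 0.02669461  0.01473393 -0.02606815]
[[ 0.6812  0.0914  0.05  ]
 [ 0.6535 -0.1048  0.05  ]
 [ 0.4611 -0.0788  0.05  ]
 [ 0.49    0.1163  0.05  ]
 [ 0.5729  0.257   0.024 ]
 [ 0.4717  0.2939  0.024 ]
 [ 0.4938  0.0184  0.05  ]]
```

View pics/w1.png

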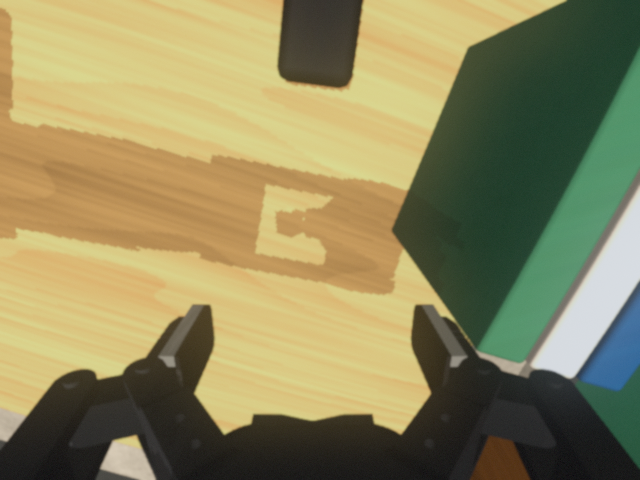

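>>> move_arm --moves '[{"gripper":100,"x":-3.78,"y":-4.6,"z":0,"roll":0},{"gripper":100,"x":-3.78,"y":-4.6,"z":0,"roll":0},{"gripper":100,"x":-3.78,"y":-4.6,"z":0,"roll":0},{"gripper":100,"x":-3.78,"y":-4.6,"z":0,"roll":0},{"gripper":100,"x":-3.78,"y":-4.6,"z":0,"roll":0}]'

```text
time_s: 0.92
eef_pos: [0.3424, -0.29, 0.4049]
eef_rot: [0.0, 0.813, -0.583, 0.0]
wrist_force: [0.7, -0.2, -0.2]
opening: 1.001
```

>>> move_arm --moves '[{"gripper":100,"x":-3.78,"y":-4.6,"z":0,"roll":0},{"gripper":100,"x":-3.78,"y":-4.6,"z":0,"roll":0},{"gripper":100,"x":-3.78,"y":-4.6,"z":0,"roll":0},{"gripper":100,"x":-3.78,"y":-4.6,"z":0,"roll":0},{"gripper":100,"x":-3.78,"y":-4.6,"z":0,"roll":0}]'

```text
time_s: 1.55
eef_pos: [0.4997, -0.037, 0.405]
eef_rot: [-0.0, 0.813, -0.583, 0.0]
wrist_force: [0.4, -0.1, 0.7]
opening: 0.997
```

>>> move_arm --moves '[{"gripper":100,"x":-3.78,"y":-4.6,"z":0,"roll":0},{"gripper":100,"x":0,"y":0,"z":0,"roll":0},{"gripper":100,"x":0,"y":0,"z":0,"roll":0},{"gripper":100,"x":0,"y":0,"z":0,"roll":0}]'

```text
time_s: 2.05
eef_pos: [0.5299, 0.0106, 0.4046]
eef_rot: [0.0, 0.812, -0.583, -0.0]
wrist_force: [1.1, -0.6, -0.2]
opening: 1.002
```

```bash
python3 - <<'E'
from h import *
c,M,o=snap("wrist","w2"); print(o["time_s"],o["eef_pos"],yaw(o),o["wrist_force"],o["torque"])
E
```

```text
2.05 [0.52993632 0.01055267 0.40464913] -71.37283486506493 [ 1.14616937 -0.61005751 -0.17670868] [0.01618857 0.0128034  0.055005  ]
```

View pics/w2.png

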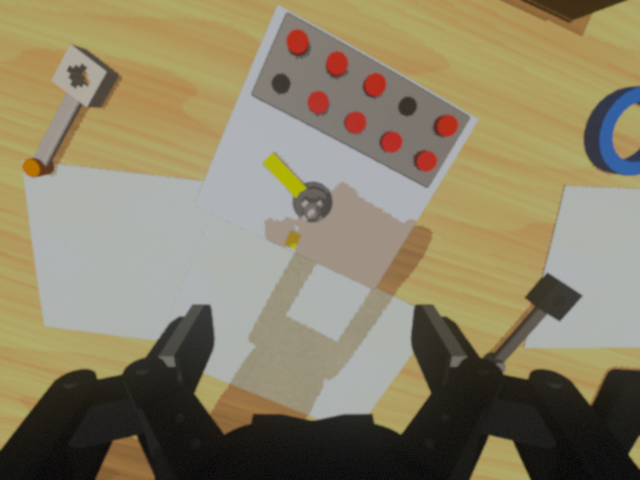

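```bash
python3 - <<'E'
from h import *
c,M,o=load("w2")
p=pix2w(c,[[279,7],[477,119],[197,203],[293,238]],.05,M); print(p.round(4)); 
print("yaws",np.degrees(np.arctan2(*(p[0]-p[2])[1::-1])),np.degrees(np.arctan2(*(p[0]-p[1])[1::-1]))-90)
print("centre",(p[1]+p[2])/2)
q=pix2w(c,[[312,200]],.068,M);print("collar",q)
k=pix2w(c,[[270,160],[297,187]],.06,M); print(k); print("claw",np.degrees(np.arctan2(*(k[0]-k[1])[1::-1])),np.degrees(np.arctan2(*(k[0]-q[0])[1::-1])),np.hypot(*(k[0]-q[0])[:2]))
l=pix2w(c,[[80,76],[33,167]],.024,M); print(l,np.degrees(np.arctan2(*(l[1]-l[0])[1::-1])),np.hypot(*(l[1]-l[0])[:2]))
im=cv2.imread("pics/w2.png"); cv2.imwrite("pics/w2c.png",np.hstack([cv2.resize(im[140:265,250:385],None,fx=4,fy=4,interpolation=3)[:500],]))
E
```

```text
[[ 0.6842  0.0912  0.05  ]
 [ 0.6575 -0.1017  0.05  ]
 [ 0.5027  0.1171  0.05  ]
 [ 0.4985  0.0197  0.05  ]]
yaws -8.118941807579215 -7.904844402819791
centre [0.58008357 0.00769065 0.05      ]
collar [[0.54388689 0.01543583 0.068     ]]
[[0.56457461 0.06161373 0.06      ]
 [0.54927306 0.03157254 0.06      ]]
claw 63.00787970675027 65.8676057358686 0.050600197168899026
[[0.57898682 0.25839937 0.024     ]
 [0.47756032 0.29484001 0.024     ]] 160.23758696595303 0.10777409146665545
```

View pics/w2c.png

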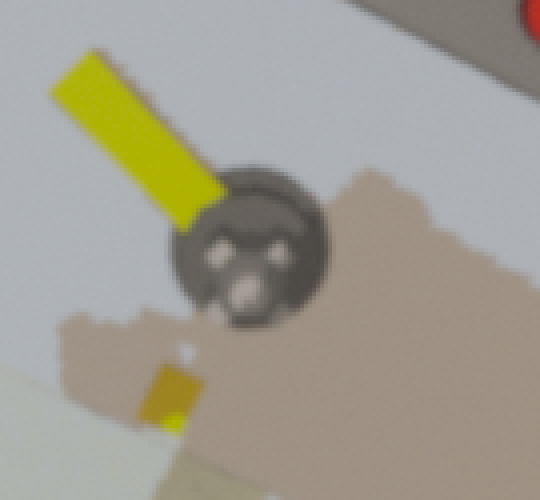

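```bash
python3 - <<'E'
from h import *
c,M,o=load("w2"); c0,M0,_=load("t1")
print("cam",M[:3,3])
print(pix2w(c,[[312.2,201.7],[310.5,213.3],[268.3,158.3]],[.068,.098,.058],M).round(4))
uv=np.array([[558,312],[566,296],[480,270]])/4.8+[200,155]-.4
print(pix2w(c0,uv,[.068,.098,.058],M0).round(4))
S=np.array([.5345,.0135])
print(w2pix(c,[[*S,.068],[*S,.098]],M), ((w2pix(c0,[[*S,.068],[*S,.098]],M0)-[200,155]+.4)*4.8))
# collar circle refine
g=cv2.cvtColor(c["img"],cv2.COLOR_RGB2HSV)
m=(g[...,2]<135)&(g[...,1]<60); m[:175]=0;m[225:]=0;m[:,:285]=0;m[:,340:]=0
ys,xs=np.nonzero(m); print(len(xs),xs.min(),xs.max(),ys.min(),ys.max(),xs.mean(),ys.mean())
E
```

```text
cam [0.60615516 0.03627591 0.37321079]
[[0.5425 0.0148 0.068 ]
 [0.5392 0.0151 0.098 ]
 [0.5653 0.0636 0.058 ]]
[[0.5328 0.0128 0.068 ]
 [0.5357 0.0077 0.098 ]
 [0.5625 0.0611 0.058 ]]
[[310.70933563 210.38502878]
 [310.56507325 219.17814306]] [[556.83187143 309.30277253]
 [556.33744952 298.0150481 ]]
1072 293 332 182 222 313.8339552238806 201.85167910447763
```

>>> move_arm --moves '[{"gripper":100,"x":0,"y":0,"z":0,"roll":9.65},{"gripper":100,"x":0,"y":0,"z":0,"roll":9.65},{"gripper":100,"x":0,"y":0,"z":0,"roll":9.65},{"gripper":100,"x":0,"y":0,"z":0,"roll":9.65},{"gripper":100,"x":-4.97,"y":0.83,"z":0,"roll":0}]'

```text
time_s: 2.72
eef_pos: [0.5396, 0.0582, 0.405]
eef_rot: [0.0, -0.571, 0.821, -0.001]
wrist_force: [0.2, 0.4, 0.9]
opening: 1.003
```

>>> move_arm --moves '[{"gripper":100,"x":-4.97,"y":0.83,"z":0,"roll":0},{"gripper":100,"x":-4.97,"y":0.83,"z":0,"roll":0},{"gripper":100,"x":-4.97,"y":0.83,"z":0,"roll":0},{"gripper":100,"x":-4.97,"y":0.83,"z":0,"roll":0},{"gripper":100,"x":0,"y":0,"z":5,"roll":0}]'

```text
time_s: 3.35
eef_pos: [0.5777, 0.2617, 0.3591]
eef_rot: [0.005, -0.575, 0.818, -0.002]
wrist_force: [0.4, 0.2, -0.6]
opening: 0.998
```

>>> move_arm --moves '[{"gripper":100,"x":0,"y":0,"z":5,"roll":0},{"gripper":100,"x":0,"y":0,"z":2.5,"roll":0},{"gripper":100,"x":0,"y":0,"z":0,"roll":0},{"gripper":100,"x":0,"y":0,"z":0,"roll":0}]'

```text
time_s: 3.85
eef_pos: [0.5767, 0.2588, 0.2814]
eef_rot: [0.001, -0.574, 0.819, -0.0]
wrist_force: [-0.2, 0.9, 0.9]
opening: 1.0
```

```bash
python3 - <<'E'
from h import *
c,M,o=snap("wrist","w3"); print(o["time_s"],o["eef_pos"],yaw(o),o["wrist_force"],o["torque"])
E
```

```text
3.85 [0.57668465 0.25882036 0.28137104] -109.94549724570945 [-0.18574204  0.87329969  0.89402846] [ 0.00728462 -0.00270077 -0.05997441]
```

View pics/w3.png

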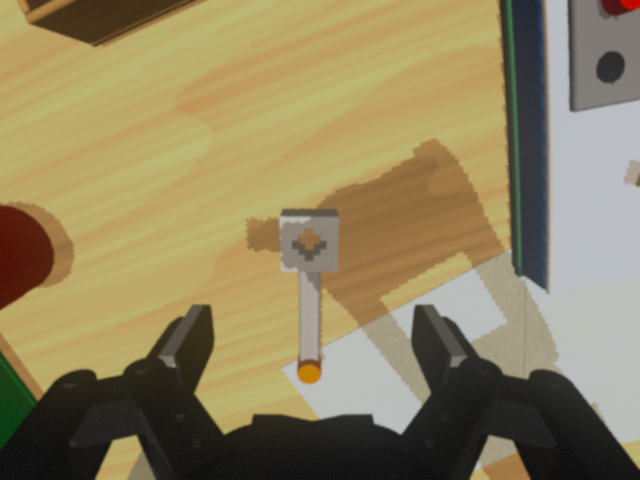

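```bash
python3 - <<'E'
from h import *
c,M,o=load("w3")
p=pix2w(c,[[309.5,244],[280.5,217],[338,217],[281,272],[338,271.5],[309.5,371]],.024,M)
t=(np.c_[p,np.ones(6)]@np.linalg.inv(T(o)).T)[:,:3]; print(p.round(4),'\n',t.round(4))
E
```

```text
[[0.579  0.2599 0.024 ]
 [0.6036 0.2717 0.024 ]
 [0.5905 0.2354 0.024 ]
 [0.5662 0.2861 0.024 ]
 [0.5528 0.2481 0.024 ]
 [0.4793 0.2964 0.024 ]] 
 [[-0.0015 -0.0013  0.2574]
 [-0.0209 -0.0205  0.2574]
 [ 0.0176 -0.0205  0.2574]
 [-0.0217  0.0197  0.2574]
 [ 0.0186  0.0193  0.2573]
 [-0.0018  0.1048  0.2572]]
```

>>> move_arm --moves '[{"gripper":100,"x":-0.15,"y":-0.08,"z":3,"roll":0},{"gripper":100,"x":0,"y":0,"z":3,"roll":0},{"gripper":100,"x":0,"y":0,"z":3,"roll":0},{"gripper":100,"x":0,"y":0,"z":1.7,"roll":0},{"gripper":100,"x":0,"y":0,"z":0,"roll":0}]'

```text
time_s: 4.53
eef_pos: [0.577, 0.2605, 0.1725]
eef_rot: [-0.0, -0.574, 0.819, 0.0]
wrist_force: [-0.4, -0.3, 0.2]
opening: 0.999
```

>>> move_arm --moves '[{"gripper":30,"x":0,"y":0,"z":0,"roll":0},{"gripper":30,"x":0,"y":0,"z":0,"roll":0},{"gripper":30,"x":0,"y":0,"z":0,"roll":0},{"gripper":30,"x":0,"y":0,"z":0,"roll":0},{"gripper":30,"x":0,"y":0,"z":0,"roll":0}]'

```text
time_s: 5.15
eef_pos: [0.5778, 0.2608, 0.1742]
eef_rot: [0.001, -0.574, 0.819, -0.0]
wrist_force: [0.0, -0.1, 7.3]
opening: 0.45
```

>>> move_arm --moves '[{"gripper":30,"x":0,"y":0,"z":0,"roll":0},{"gripper":30,"x":0,"y":0,"z":0,"roll":0},{"gripper":30,"x":0,"y":0,"z":0,"roll":0}]'

```text
time_s: 5.52
eef_pos: [0.5778, 0.2608, 0.1742]
eef_rot: [0.001, -0.575, 0.819, -0.0]
wrist_force: [-0.1, -0.2, 6.4]
opening: 0.451
```

>>> move_arm --moves '[{"gripper":30,"x":0,"y":0,"z":-3,"roll":0},{"gripper":30,"x":0,"y":0,"z":-5.3,"roll":0},{"gripper":30,"x":0,"y":0,"z":-5.3,"roll":0},{"gripper":30,"x":0,"y":0,"z":0,"roll":-10.4},{"gripper":30,"x":0,"y":0,"z":0,"roll":-10.4}]'

```text
time_s: 6.15
eef_pos: [0.5769, 0.2606, 0.3096]
eef_rot: [-0.0, 0.715, -0.699, 0.0]
wrist_force: [-0.3, -0.0, -2.4]
opening: 0.457
```

>>> move_arm --moves '[{"gripper":30,"x":0,"y":0,"z":0,"roll":-10.4},{"gripper":30,"x":0,"y":0,"z":0,"roll":-10.4},{"gripper":30,"x":0,"y":0,"z":0,"roll":-10.4},{"gripper":30,"x":0,"y":0,"z":0,"roll":-10.4},{"gripper":30,"x":0,"y":0,"z":0,"roll":-10.4}]'

```text
time_s: 6.78
eef_pos: [0.5767, 0.2605, 0.3081]
eef_rot: [0.0, 0.949, -0.315, -0.001]
wrist_force: [-0.2, 0.0, -1.9]
opening: 0.456
```

>>> move_arm --moves '[{"gripper":30,"x":0,"y":0,"z":0,"roll":-10.4},{"gripper":30,"x":1.1,"y":4.4,"z":0,"roll":0},{"gripper":30,"x":1.1,"y":4.4,"z":0,"roll":0},{"gripper":30,"x":1.1,"y":4.4,"z":0,"roll":0},{"gripper":30,"x":1.1,"y":4.4,"z":0,"roll":0}]'

```text
time_s: 7.4
eef_pos: [0.5366, 0.0823, 0.3084]
eef_rot: [0.0, 0.973, -0.231, -0.0]
wrist_force: [0.8, -1.3, -1.7]
opening: 0.456
```

>>> move_arm --moves '[{"gripper":30,"x":1.1,"y":4.4,"z":0,"roll":0},{"gripper":30,"x":1.1,"y":4.4,"z":0,"roll":0},{"gripper":30,"x":1.1,"y":4.4,"z":0,"roll":0},{"gripper":30,"x":0,"y":0,"z":0,"roll":0},{"gripper":30,"x":0,"y":0,"z":0,"roll":0}]'

```text
time_s: 8.02
eef_pos: [0.5074, -0.0489, 0.3085]
eef_rot: [-0.0, 0.973, -0.231, -0.0]
wrist_force: [-0.5, 0.3, -1.9]
opening: 0.453
```

```bash
python3 - <<'E'
from h import *
c,M,o=snap("wrist","w4"); print(o["time_s"],o["eef_pos"],yaw(o),o["wrist_force"],o["torque"],o["q"],o["opening"])
im=cv2.imread("pics/w4.png")
a=cv2.resize(im[60:460,150:480],None,fx=1.5,fy=1.5,interpolation=3); cv2.imwrite("pics/w4c.png",a)
E
```

```text
8.025 [ 0.50743604 -0.04894048  0.30851878] -26.721934615894572 [-0.48149038  0.3235815  -1.91617202] [ 0.01895823  0.02070054 -0.00174555] [-3.29479645e-01  1.47640975e-01  1.85458519e+00  5.54271689e-04
  1.13996779e+00  1.36674607e-01] 0.45261961812762574
```

View pics/w4c.png

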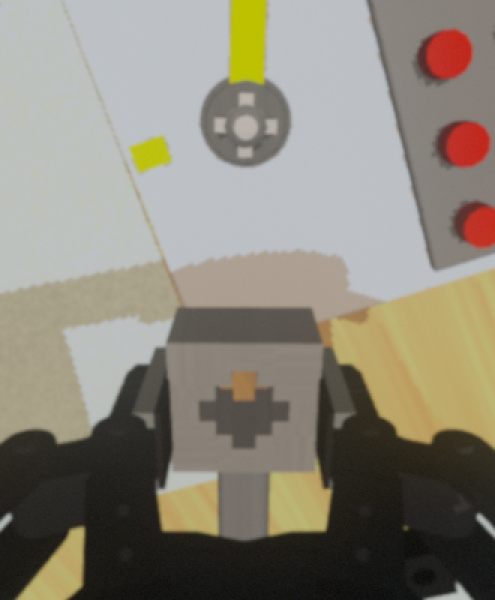

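```bash
cat > m.py <<'E'
from h import *
import sys
c,M,o=load("w4"); Ti=np.linalg.inv(T(o)); zt=o["eef_pos"][2]
f=lambda uv,z:(np.c_[pix2w(c,np.array(uv,float)/1.5+[150,60]-.17,z,M),np.ones(len(uv))]@Ti.T)[:,:3]
g=lambda n,p:print(n,(1000*p).round(1).tolist())
ang=lambda d:round(float(np.degrees(np.arctan2(d[1],d[0]))),1)
s=f([[246,99],[246,152],[220,125],[271,127]],.088); g("spl",s); g(" c",s.mean(0,keepdims=True)); print(ang(s[0]-s[1]),ang(s[3]-s[2]))
g("nose",f([[246,127]],.098)); g("collar",f([[245.5,122]],.068))
k=f([[248,20],[247,75]],.058); g("claw",k); print(ang(k[0]-k[1]))
h=f([[167,346],[323,346],[316,471],[172,471]],zt-.150); g("hub",h); g(" c",h.mean(0,keepdims=True))
b=f([[244,373],[243,447],[200,411],[288,410]],zt-.150); g("bore",b); g(" c",b.mean(0,keepdims=True)); print(ang(b[0]-b[1]),ang(b[3]-b[2]))
E
python3 m.py
```

```text
spl [[0.4, -79.3, 220.6], [0.4, -61.1, 220.5], [-8.7, -70.5, 220.6], [9.2, -69.8, 220.5]]
 c [[0.3, -70.2, 220.5]]
-90.1 2.2
nose [[0.4, -70.4, 210.5]]
collar [[0.3, -70.5, 240.5]]
claw [[1.3, -108.4, 250.6], [0.9, -88.2, 250.6]]
-89.0
hub [[-19.8, -20.3, 150.0], [19.6, -20.3, 150.0], [19.6, 18.3, 150.0], [-20.3, 18.3, 150.0]]
 c [[-0.2, -1.0, 150.0]]
bore [[-0.4, -12.6, 150.0], [-0.6, 10.2, 150.0], [-12.0, -1.2, 150.0], [11.3, -1.5, 150.0]]
 c [[-0.4, -1.3, 150.0]]
-89.3 -0.8
```

>>> move_arm --moves '[{"gripper":30,"x":0.04,"y":-3.5,"z":0,"roll":1},{"gripper":30,"x":0.03,"y":-3.4,"z":0,"roll":0},{"gripper":30,"x":0,"y":0,"z":1,"roll":0},{"gripper":30,"x":0,"y":0,"z":1,"roll":0},{"gripper":30,"x":0,"y":0,"z":0,"roll":0}]'

```text
time_s: 8.7
eef_pos: [0.5388, 0.0118, 0.2871]
eef_rot: [0.0, 0.971, -0.239, -0.002]
wrist_force: [-0.3, 0.8, -1.5]
opening: 0.46
```

```bash
python3 - <<'E'
from h import *
c,M,o=load("w4"); A=T(o)
print("target TCP",(A@[.0007,-.0692,0,1])[:3])
from bench import ctrl
o=ctrl.get_obs();print(o["eef_pos"],yaw(o)); print(np.linalg.inv(T(o))[:3]@(A@[.0007,-.0692,0,1])*1000)
c=snap("scene","s1")[0]["img"]; cv2.imwrite("pics/s1c.png",cv2.resize(c[200:330,270:440,::-1],None,fx=4,fy=4,interpolation=3))
E
```

```text
target TCP [0.53917783 0.01255414 0.30854717]
[0.53880844 0.01180934 0.2870999 ] -27.678440595764002
[ -0.08508397  -0.80791908 -21.44799465]
```

>>> move_arm --moves '[{"gripper":30,"x":0,"y":-0.06,"z":0.6,"roll":0},{"gripper":30,"x":0,"y":0,"z":0.6,"roll":0},{"gripper":30,"x":0,"y":0,"z":0.4,"roll":0},{"gripper":30,"x":0,"y":0,"z":0.3,"roll":0},{"gripper":30,"x":0,"y":0,"z":0,"roll":0}]'

```text
time_s: 9.38
eef_pos: [0.5399, 0.0124, 0.2694]
eef_rot: [0.0, 0.971, -0.239, -0.0]
wrist_force: [0.3, 0.1, -1.1]
opening: 0.456
```

```bash
python3 - <<'E'
from h import *
A=T(load("w4")[2])
from bench import ctrl
o=ctrl.get_obs();print(o["eef_pos"],yaw(o),o["wrist_force"],o["torque"]); print(np.linalg.inv(T(o))[:3]@(A@[.0007,-.0692,0,1])*1000)
E
```

```text
[0.5399074  0.01240024 0.26940299] -27.67937701505933 [ 0.32482646  0.14153157 -1.10038921] [-0.00139945 -0.03053147  0.02312521]
[ -0.7391715    0.20885024 -39.14373621]
```

>>> move_arm --moves '[{"gripper":30,"x":0,"y":0,"z":0.2,"roll":0},{"gripper":30,"x":0,"y":0,"z":0.2,"roll":0},{"gripper":30,"x":0,"y":0,"z":0.2,"roll":0},{"gripper":30,"x":0,"y":0,"z":0.2,"roll":0},{"gripper":30,"x":0,"y":0,"z":0,"roll":0}]'

```text
time_s: 10.0
eef_pos: [0.5398, 0.0124, 0.2614]
eef_rot: [0.0, 0.971, -0.239, -0.0]
wrist_force: [-0.0, 0.2, -2.3]
opening: 0.454
```

Bottom is at about z = 0.087 with no contact force. Next come small steps past the spline top.

>>> move_arm --moves '[{"gripper":30,"x":0,"y":0,"z":0.15,"roll":0},{"gripper":30,"x":0,"y":0,"z":0.15,"roll":0},{"gripper":30,"x":0,"y":0,"z":0.15,"roll":0},{"gripper":30,"x":0,"y":0,"z":0,"roll":0}]'

```text
time_s: 10.5
eef_pos: [0.5399, 0.0125, 0.2569]
eef_rot: [-0.0, 0.971, -0.239, -0.0]
wrist_force: [-2.0, 0.7, -2.8]
opening: 0.456
```

>>> move_arm --moves '[{"gripper":30,"x":-0.03,"y":0.01,"z":0.2,"roll":0},{"gripper":30,"x":0,"y":0,"z":0.2,"roll":0},{"gripper":30,"x":0,"y":0,"z":0.2,"roll":0},{"gripper":30,"x":0,"y":0,"z":0,"roll":0}]'

```text
time_s: 11.0
eef_pos: [0.5397, 0.0124, 0.251]
eef_rot: [0.0, 0.971, -0.239, -0.0]
wrist_force: [-0.9, 0.4, -2.6]
opening: 0.458
```

```bash
python3 - <<'E'
from h import *
from bench import ctrl
o=ctrl.get_obs();print(o["eef_pos"],yaw(o),o["wrist_force"],o["torque"])
E
```

```text
[0.53968017 0.01241281 0.25095541] -27.676038312011848 [-0.87768305  0.4029121  -2.64957673] [0.09610765 0.09130566 0.03140798]
```

>>> move_arm --moves '[{"gripper":30,"x":0,"y":0,"z":0.2,"roll":0},{"gripper":30,"x":0,"y":0,"z":0.2,"roll":0},{"gripper":30,"x":0,"y":0,"z":0.2,"roll":0},{"gripper":30,"x":0,"y":0,"z":0.1,"roll":0},{"gripper":30,"x":0,"y":0,"z":0,"roll":0}]'

```text
time_s: 11.62
eef_pos: [0.5397, 0.0125, 0.244]
eef_rot: [0.0, 0.971, -0.239, -0.0]
wrist_force: [-0.4, 0.6, -3.5]
opening: 0.453
```

>>> move_arm --moves '[{"gripper":30,"x":0,"y":0,"z":0.1,"roll":0},{"gripper":30,"x":0,"y":0,"z":0,"roll":0}]'

```text
time_s: 11.88
eef_pos: [0.5397, 0.0124, 0.2431]
eef_rot: [-0.0, 0.971, -0.239, -0.0]
wrist_force: [-0.8, 0.5, -2.4]
opening: 0.451
```

>>> move_arm --moves '[{"gripper":30,"x":0,"y":0,"z":0.1,"roll":0},{"gripper":30,"x":0,"y":0,"z":0,"roll":0}]'

```text
time_s: 12.12
eef_pos: [0.5397, 0.0125, 0.2422]
eef_rot: [-0.0, 0.971, -0.239, 0.0]
wrist_force: [-1.2, 0.7, -0.9]
opening: 0.452
```

>>> move_arm --moves '[{"gripper":30,"x":0,"y":0,"z":0.05,"roll":0},{"gripper":30,"x":0,"y":0,"z":0,"roll":0}]'

```text
time_s: 12.38
eef_pos: [0.5397, 0.0125, 0.2419]
eef_rot: [-0.0, 0.971, -0.239, 0.0]
wrist_force: [-2.7, 1.3, 1.3]
opening: 0.456
```

>>> move_arm --moves '[{"gripper":30,"x":0,"y":0,"z":0.05,"roll":0},{"gripper":30,"x":0,"y":0,"z":0,"roll":0}]'

```text
time_s: 12.62
eef_pos: [0.5397, 0.0125, 0.2413]
eef_rot: [-0.0, 0.971, -0.239, 0.0]
wrist_force: [-2.4, 2.0, 1.3]
opening: 0.459
```

>>> move_arm --moves '[{"gripper":30,"x":0,"y":0,"z":0.05,"roll":0},{"gripper":30,"x":0,"y":0,"z":0,"roll":0},{"gripper":30,"x":0,"y":0,"z":0,"roll":0}]'

```text
time_s: 13.0
eef_pos: [0.5397, 0.0125, 0.2407]
eef_rot: [-0.0, 0.971, -0.239, 0.0]
wrist_force: [-2.4, 1.4, 2.1]
opening: 0.455
```

```bash
python3 - <<'E'
from h import *
from bench import ctrl
o=ctrl.get_obs();print(o["eef_pos"],yaw(o),o["wrist_force"],o["torque"])
E
```

```text
[0.53971316 0.01248521 0.2407253 ] -27.673714914589702 [-2.37044136  1.41005425  2.08530331] [0.28106715 0.42736411 0.03440594]
```

>>> move_arm --moves '[{"gripper":30,"x":-0.035,"y":0.02,"z":0,"roll":0},{"gripper":30,"x":-0.005,"y":0,"z":0,"roll":3},{"gripper":30,"x":-0.005,"y":0,"z":0,"roll":3},{"gripper":30,"x":0,"y":0,"z":0,"roll":0}]'

```text
time_s: 13.5
eef_pos: [0.5392, 0.0126, 0.2407]
eef_rot: [-0.0, 0.957, -0.289, 0.0]
wrist_force: [-2.6, 1.9, 1.5]
opening: 0.458
```

```bash
cat > st.py <<'E'
from h import *
from bench import ctrl
o=ctrl.get_obs();print(o["time_s"],o["eef_pos"].round(4),yaw(o).round(2),o["wrist_force"].round(1),o["torque"].round(3),o["q"][5].round(3))
E
python3 st.py
```

```text
13.5 [0.5392 0.0126 0.2407] -33.64 [-2.6  1.9  1.5] [0.351 0.418 0.005] 0.39
```

>>> move_arm --moves '[{"gripper":30,"x":-0.01,"y":0,"z":0,"roll":5},{"gripper":30,"x":-0.01,"y":0,"z":0,"roll":5},{"gripper":30,"x":-0.01,"y":0,"z":0,"roll":5},{"gripper":30,"x":-0.01,"y":0,"z":0,"roll":5},{"gripper":30,"x":0,"y":0,"z":0,"roll":0}]'

```text
time_s: 14.12
eef_pos: [0.5388, 0.0129, 0.2407]
eef_rot: [-0.0, 0.893, -0.451, -0.0]
wrist_force: [-3.2, 2.1, 2.2]
opening: 0.456
```

```bash
python3 st.py; python3 -c "
from h import *
c,M,o=snap('wrist','w5'); cv2.imwrite('pics/w5c.png',cv2.imread('pics/w5.png')[:,80:560])"
```

```text
14.125 [0.5388 0.0129 0.2407] -53.58 [-3.2  2.1  2.2] [0.382 0.389 0.005] 0.738
```

View pics/w5c.png

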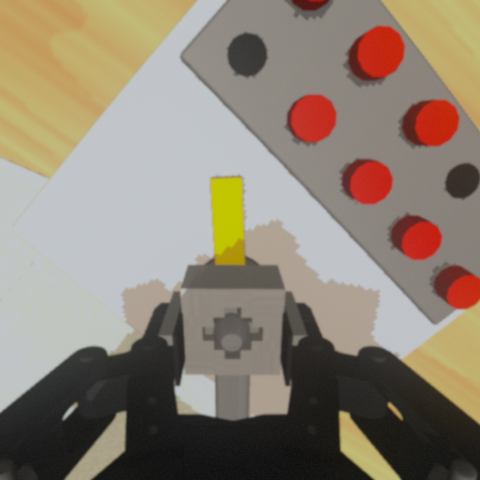

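>>> move_arm --moves '[{"gripper":30,"x":-0.01,"y":0,"z":0,"roll":5},{"gripper":30,"x":-0.01,"y":0,"z":0,"roll":5},{"gripper":30,"x":-0.01,"y":0,"z":0,"roll":5},{"gripper":30,"x":-0.01,"y":0,"z":0,"roll":5},{"gripper":30,"x":0,"y":0,"z":0,"roll":0}]'

```text
time_s: 14.8
eef_pos: [0.5386, 0.0133, 0.2406]
eef_rot: [-0.0, 0.801, -0.599, -0.0]
wrist_force: [-2.8, 3.6, 2.2]
opening: 0.458
```

>>> move_arm --moves '[{"gripper":30,"x":-0.01,"y":0,"z":0,"roll":5},{"gripper":30,"x":-0.01,"y":0,"z":0,"roll":5},{"gripper":30,"x":-0.01,"y":0,"z":0,"roll":5},{"gripper":30,"x":0,"y":0,"z":0,"roll":3},{"gripper":30,"x":0,"y":0,"z":0,"roll":0}]'

```text
time_s: 15.42
eef_pos: [0.5386, 0.0137, 0.2406]
eef_rot: [0.0, -0.698, 0.716, 0.0]
wrist_force: [-2.0, 4.2, 2.1]
opening: 0.453
```

```bash
python3 st.py
```

```text
15.425 [0.5386 0.0137 0.2406] -91.51 [-2.   4.2  2.1] [ 0.732  0.406 -0.021] 1.402
```

>>> move_arm --moves '[{"gripper":30,"x":-0.05,"y":0.03,"z":0,"roll":1.5},{"gripper":30,"x":0,"y":0,"z":0,"roll":1.5},{"gripper":30,"x":0,"y":0,"z":0,"roll":0}]'

```text
time_s: 15.8
eef_pos: [0.5385, 0.014, 0.2408]
eef_rot: [0.0, -0.678, 0.735, -0.0]
wrist_force: [-1.5, 4.7, 2.1]
opening: 0.458
```

```bash
python3 st.py
```

```text
15.8 [0.5385 0.014  0.2408] -94.67 [-1.5  4.7  2.1] [0.712 0.265 0.169] 1.457
```

>>> move_arm --moves '[{"gripper":30,"x":0,"y":0,"z":0,"roll":1.5},{"gripper":30,"x":0,"y":0,"z":0,"roll":0}]'

```text
time_s: 16.05
eef_pos: [0.5385, 0.014, 0.2408]
eef_rot: [0.0, -0.668, 0.744, -0.0]
wrist_force: [-1.8, 5.4, 2.5]
opening: 0.454
```

```bash
python3 st.py
```

```text
16.05 [0.5385 0.014  0.2408] -96.2 [-1.8  5.4  2.5] [0.881 0.188 0.084] 1.484
```

>>> move_arm --moves '[{"gripper":30,"x":0,"y":0,"z":0,"roll":1},{"gripper":30,"x":0,"y":0,"z":0,"roll":0}]'

```text
time_s: 16.3
eef_pos: [0.5384, 0.014, 0.2407]
eef_rot: [0.0, -0.661, 0.75, -0.0]
wrist_force: [-0.6, 5.4, 2.5]
opening: 0.453
```

```bash
python3 st.py
```

```text
16.3 [0.5384 0.014  0.2407] -97.21 [-0.6  5.4  2.5] [0.819 0.164 0.072] 1.502
```

>>> move_arm --moves '[{"gripper":30,"x":0,"y":0,"z":0,"roll":1},{"gripper":30,"x":0,"y":0,"z":0,"roll":0}]'

```text
time_s: 16.55
eef_pos: [0.5385, 0.014, 0.2407]
eef_rot: [0.0, -0.655, 0.756, -0.0]
wrist_force: [-1.4, 4.8, 1.8]
opening: 0.455
```

```bash
python3 st.py;  python3 -c "
from h import *
c,M,o=snap('wrist','w6'); cv2.imwrite('pics/w6c.png',cv2.imread('pics/w6.png')[:,80:560])"
```

```text
16.55 [0.5385 0.014  0.2407] -98.2 [-1.4  4.8  1.8] [0.87  0.1   0.084] 1.519
```

View pics/w6c.png

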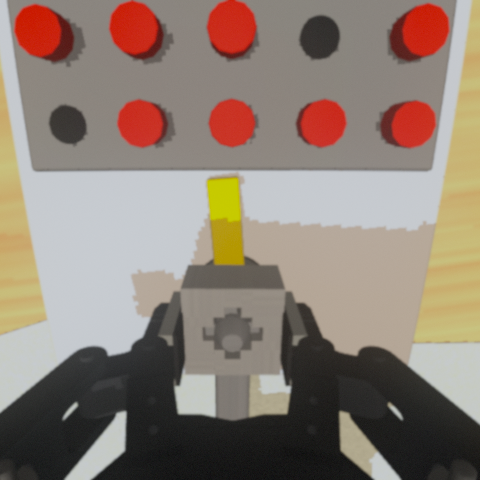

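>>> move_arm --moves '[{"gripper":30,"x":0,"y":0,"z":0,"roll":1},{"gripper":30,"x":0,"y":0,"z":0,"roll":0}]'

```text
time_s: 16.85
eef_pos: [0.5385, 0.014, 0.2408]
eef_rot: [0.0, -0.648, 0.762, -0.0]
wrist_force: [-0.8, 4.6, 3.1]
opening: 0.455
```

```bash
python3 st.py
```

```text
16.85 [0.5385 0.014  0.2408] -99.21 [-0.8  4.6  3.1] [0.93  0.156 0.091] 1.537
```

>>> move_arm --moves '[{"gripper":30,"x":0,"y":0,"z":0,"roll":1},{"gripper":30,"x":0,"y":0,"z":0,"roll":0}]'

```text
time_s: 17.1
eef_pos: [0.5385, 0.014, 0.2408]
eef_rot: [0.0, -0.641, 0.767, 0.0]
wrist_force: [-1.6, 5.4, 2.4]
opening: 0.46
```

```bash
python3 st.py
```

```text
17.1 [0.5385 0.014  0.2408] -100.21 [-1.6  5.4  2.4] [0.902 0.149 0.111] 1.554
```

>>> move_arm --moves '[{"gripper":30,"x":0,"y":0,"z":0,"roll":0.7},{"gripper":30,"x":0,"y":0,"z":0,"roll":0}]'

```text
time_s: 17.35
eef_pos: [0.5384, 0.0141, 0.2407]
eef_rot: [0.0, -0.637, 0.771, 0.0]
wrist_force: [-0.8, 5.4, 2.6]
opening: 0.456
```

```bash
python3 st.py
```

```text
17.35 [0.5384 0.0141 0.2407] -100.9 [-0.8  5.4  2.6] [0.906 0.132 0.077] 1.566
```

>>> move_arm --moves '[{"gripper":30,"x":0,"y":0,"z":0,"roll":0.7},{"gripper":30,"x":0,"y":0,"z":0,"roll":0}]'

```text
time_s: 17.6
eef_pos: [0.5385, 0.014, 0.2408]
eef_rot: [0.0, -0.632, 0.775, -0.0]
wrist_force: [-1.9, 4.7, 1.3]
opening: 0.456
```

```bash
python3 st.py
```

```text
17.6 [0.5385 0.014  0.2408] -101.6 [-1.9  4.7  1.3] [0.895 0.131 0.101] 1.579
```

>>> move_arm --moves '[{"gripper":30,"x":0,"y":0,"z":-0.1,"roll":0},{"gripper":60,"x":0,"y":0,"z":0,"roll":0},{"gripper":75,"x":0,"y":0,"z":0,"roll":0},{"gripper":75,"x":0,"y":0,"z":0,"roll":0},{"gripper":75,"x":0,"y":0,"z":0,"roll":0}]'

```text
time_s: 18.23
eef_pos: [0.5384, 0.0137, 0.2417]
eef_rot: [-0.0, -0.632, 0.775, -0.0]
wrist_force: [0.2, 0.8, -0.1]
opening: 0.751
```

>>> move_arm --moves '[{"gripper":75,"x":0,"y":0,"z":-2,"roll":0},{"gripper":75,"x":0,"y":0,"z":-5,"roll":0},{"gripper":75,"x":0,"y":0,"z":-5,"roll":0},{"gripper":75,"x":0,"y":0,"z":0,"roll":0},{"gripper":75,"x":0,"y":0,"z":0,"roll":0}]'

```text
time_s: 18.85
eef_pos: [0.5381, 0.0139, 0.3613]
eef_rot: [-0.0, -0.632, 0.775, 0.0]
wrist_force: [-0.3, -0.2, -0.8]
opening: 0.748
```

```bash
python3 st.py;  python3 -c "
from h import *
c,M,o=snap('wrist','w7'); s=snap('scene','s2')[0]['img'][190:340,260:450,::-1]
a=cv2.imread('pics/w7.png')[:,120:540]; b=cv2.resize(s,(380,300),interpolation=3); b=cv2.copyMakeBorder(b,0,180,0,0,0); cv2.imwrite('pics/fin.png',np.hstack([a,b]))"
```

```text
18.85 [0.5381 0.0139 0.3613] -101.57 [-0.3 -0.2 -0.8] [ 0.013 -0.016  0.018] 1.578
```

View pics/fin.png

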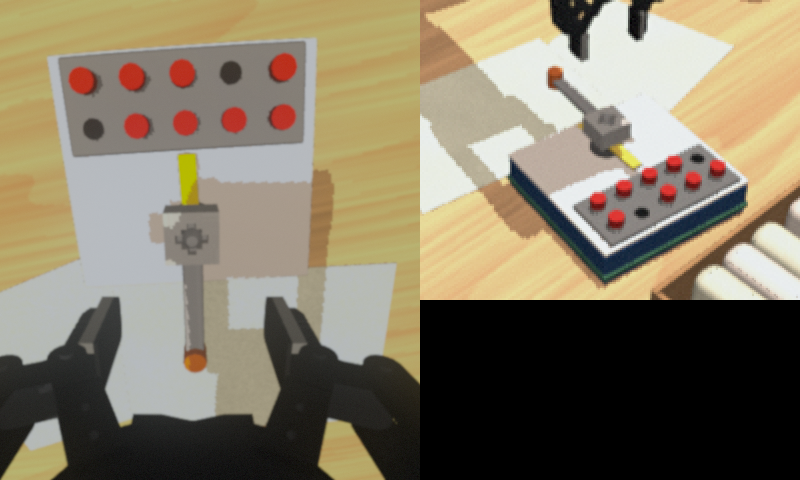

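```bash
python3 - <<'E'
from h import *
c,M,o=load("w7"); off=np.array([120,0])
p=pix2w(c,np.array([[191,236],[195,360]])+off,.092,M); k=pix2w(c,np.array([[50,56],[315,39],[188,156],[190,200]])+off,[.05,.05,.058,.058],M)
A=lambda d:np.degrees(np.arctan2(d[1],d[0]))
y=A(k[0]-k[1])-90; print("yaw",y,"arm rel",A(p[1]-p[0])-y-180,"len",np.hypot(*(p[1]-p[0])[:2]),"claw rel",A(k[2]-k[3])-y)
x=np.linalg.norm(k[0]-k[1]); print("deck w",x)
E
```

```text
yaw -8.28818633490404 arm rel -1.5969167449168822 len 0.10700802698111883 claw rel -0.8410523237896417
deck w 0.19413880744584355
```

```bash
python3 -c "
from bench import ctrl
print(ctrl.hand_in())"
```

```text
the job is handed in; nothing more can be done
None
```

The lever is fitted on the carrier's shaft, turned clockwise to about the locked position and released. The job was handed in at about 19 s; no verdict was reported.

- **Fit:** I gripped the lever by its hub, set its arm opposite the yellow claw, and slid it about 20 mm down the splines to the collar. It met only a few newtons until the shaft's spring took load, so the splines were engaged and it is home.
- **Turn:** I turned it about 74° clockwise and the claw followed the whole way. I felt no distinct stop, so I judged "locked" by eye rather than by force.
- **Final check:** The last picture puts the arm about 1.6° from straight-out. The tool angle suggests up to about 4°, and the limit is about 9°. The claw is within about 1° of the locked direction.
- **Forces:** The wrist force I read while the lever was on the shaft stayed below about 7 N, against the 35 N limit. I read the wrist force at the end of each move, not continuously. After release it read about zero, with the gripper 12 cm clear of the lever.
- **Disagreement:** The top and wrist cameras differed by about 3 to 10 mm in x. I aligned the bore to the shaft using the wrist camera alone, with both in one picture.
- **Not checked:** I did not measure the final hub height separately. I also did not re-measure the bystanders, but the arm went nowhere near them.

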